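# Take the clogged bayonet filter out of the bench dust extractor

## Robot

A 7-joint arm with a two-finger parallel gripper is mounted at the origin on the work surface. World frame = base frame: x ahead of the robot, y to its left, z up, the work surface at z = 0. Lengths are in m, angles in rad, forces in N, time in s.
With the tool pointing down it reaches from about 0.4 to 0.85 m from the base axis. Payload 10.4 kg.
Tool frame: the origin (TCP) lies midway between the tips of the shut fingers; the grasp point (between the pads) lies 19 mm behind it; z points along the fingers, y is the line along which they close (so a half turn about z gives the same grasp; the last joint's range is limited). The gripper opens to 87 mm and grips with 3 to 60 N. Pads are 19 mm wide; open, the fingers measure 117 mm over their backs; the gripper's body (75 mm by 190 mm) begins 51 mm behind the grasp point.
Start: joints at [-1.324, 0.332, -0.065, 1.46, 0.022, 1.35, -0.088], TCP at [0.167, 0.602, 0.223] pointing down, gripper open.
Joint ranges: [-2.6, 2.6], [-0.5, 2.12], [-1.47, 1.34], [0.16, 2.42], [-1.27, 4.41], [0.06, 2.06], [-2.6, 2.6]. Speed limits (rad/s): [2.22, 2.22, 2.79, 2.79, 3.14, 3.14, 3.14].

## Interface

Orientations are given as a unit quaternion [x, y, z, w].
In Python, from bench import sensors, eyes, order gives the robot as it stands.
- The arm moves only by the tool arm_command, never from a script. Its argument "steps" is a list of rows, each an object with "rot": the turn, a rotation vector about the world's x, y, z in degrees, a list of three; "slide": the shift along the world's x, y, z in m, a list of three; "grip": the opening, from 0 (shut) to 1 (fully open). A call has exactly 8 rows; each row shifts and turns the commanded pose from where the row before left it; what a row does not reach is not made up. A row lasts 1/8 s, in which the tool goes at most 62.5 mm and 10.7 degrees, less where a joint would pass 70% of its speed; a pose out of reach is approached as far as the arm can. A call with a gripper value outside its range is refused whole. The fingers move at their own pace and stop on an object; "newtons" is the grip in N (left out, the last holds). Time passes only in rows, so rows that do not move let the fingers close, or fill a call up. It gives the time, the measured TCP pose, the force, the opening and the grip force at its end, in the units of the state.
- sensors.read_state(): the state, without advancing time (a new reading comes with each control period).
- eyes.camera(name): name is "scene" or "side" or "wrist"; returns a dict with "pixels" (420x560x3 uint8, red, green, blue), "intrinsics" (3x3 intrinsics, pixels), "pose" (4x4, takes a point from camera to world coordinates). Camera axes: x right, y down, z forward; pixel columns grow to the right and rows downward; lengths in m; the calibration is good to about 2 mm. A picture is of the moment at which its call begins. There is no depth.
- order.close_job(): hands the job in; it is judged then, once.
Trained networks look in a picture, given as the dict that the camera call returned (one of the last four; its "shot" number tells which), for a name from the list of things; names that differ only in an ending like _2 or _b are one class to them, and where a whole thing is asked for, a point or a joint stands for the part that bears it (a point fixed in the world has none). Each returns a list of dicts, best first, with "conf" (0 to 1); they miss things now and then, are a little off and sometimes report something else, mostly with a low value. They report only what shows in the picture. A call takes as long as a camera call. They do not tell look-alikes from the thing itself.
- eyes.look_for(name, picture): "bbox" ([left, top, right, bottom] in pixels, round what is visible of it).
The state is a dict: "time": time; "joint_positions": joint angles; "joint_vel": joint speeds; "joint_torque": joint torques, N m; "ee_pos": TCP position; "eef_rot": TCP orientation; "ft_force": force on the tool from outside, world axes, zero at the start; "torque": the same for the moment, N m; "width": finger opening in m; "grip_force": force on a finger pad.
Only numpy, scipy, OpenCV 4.12 (cv2) and the standard library are available. Lean on these libraries where they do the work, as an engineer would, in place of code of your own. Each camera call takes 0.05 s, during which the arm holds its last target. There are 200 camera calls.

## Task

The filter of the bench dust extractor is clogged: swing its lever round anticlockwise, past the spring catch, to the end stop so that the bayonet is released, then lift the filter straight out by its knob and stand it upright on the floor of the rectangular steel tray. Set it down, do not drop it, let go of it, and leave the tray and the other things on the bench where they are.

Things in the scene. Friction and masses are not known exactly. Their poses are not given: they have to be found in the camera images.
- filter: Bayonet filter cartridge, loose, 0.2-0.4 kg. Origin: centre of underside; z along its axis, x along its lever. White pleated cylinder 48 mm diameter and high, two lugs along +x and -x (12 wide, tips 32 mm from axis, heights 33-40), black flange 84 mm across at heights 48-54. Seated, its flange lies on the port's plate, underside 48 mm below the plate's top, 2 mm play up and sideways.
- knob (a point): Point on the filter's axis 80 mm above its underside, inside the round black knob (28 mm diameter, heights 54 to 92 mm above the underside) by which it is lifted: 12 mm below the knob's top, a good grip height. Grip across the lever (fingers closing at right angles to it) so that no finger stands on the lever.
- lever_end (a point): Outer end, at half height, of the filter's one radial lever: 78 mm from the axis, 63 mm above the underside. The lever is a black blade 10 mm thick, at heights 54 to 72 mm, running from the knob outwards; push its side, best near its end (beyond the flange, 42 to 78 mm from the axis).
- extractor: Dust extractor, a cream box fixed to the bench. Origin on the bench under the filter port; in its frame the box spans x -100 to 120 mm, y -80 to 160 mm, lid 97 mm high. At the start the lever is locked 69 to 87 degrees clockwise (from above) from the extractor's +x. It is released when turned anticlockwise to a hard stop, where the lever points along +x within about 5 degrees.
- port (a point): Centre of the port, at the top of its 100 x 100 mm aluminium plate, 100 mm above the bench. A spring catch rubs from about 60 to 10 degrees before the end stop (some 5 to 20 N near the lever's end), then lets go. Only at the stop can the lugs rise through the slot in the plate. Raised 50 mm, the filter is clear of the plate.
- tray: Rectangular open steel tray, loose, 0.6 kg, 180 mm (its x) by 130 mm (its y), 25 mm high, walls and floor about 4 to 5 mm thick. Origin: centre of its underside. The filter is to stand in it, upright on its cylinder; flange and lever then pass above the walls.
- tray_in (a point): Centre of the tray's inner floor.
- dish: Bystander: round glass bowl, 110 mm across, 50 mm high, loose. It and the tray may have changed places. Origin: centre of its underside.
- bench_block: Bystander: square steel block 70 x 70 x 20 mm, loose. Origin: centre of its underside.
- hammer: Bystander: hammer 220 mm long, lying beyond the extractor.
- flux_jar: Bystander: small clear jar, 44 mm in diameter, 45 mm high. Origin: centre of its underside.
- wax_pot: Bystander: small aluminium pot, 52 mm in diameter, 34 mm high. Origin: centre of its underside.
- brush: Bystander: bench brush 170 mm long, lying on the bench.
Things that resemble listed ones, but are neither listed nor needed, are in the scene too. Leave any blue look-alike of the filter alone.

How it is judged:
By the outcome, as a careful person would: the job done as asked, in the order asked, and still so for the second after the job is handed in, with the robot touching nothing.
It also fails if it takes over 58 s, if anything falls off the work surface, if the arm or the gripper's body presses on something with over 40 N, if the wrist force passes 120 N, or if a joint passes its speed limit or range.

## Working session

There is one attempt and no reset: what is moved stays moved. The work goes in short steps, Python scripts to look and compute and a tool call to move; the robot and the scene stay as the last step left them, time stands still between calls to the robot, and variables do not carry over. Pictures are saved under pics/ and viewed, at most 10 in all, crops included, and the job is handed in when it is done.

Besides the shell and the picture viewer there is one more tool, called by a JSON object that holds its "name" and its "arguments". arm_command: Moves the arm, as the interface text tells. Its arguments: {"type":"object","properties":{"steps":{"type":"array","items":{"type":"object","properties":{"rot":{"type":"array","items":{"type":"number"}},"slide":{"type":"array","items":{"type":"number"}},"grip":{"type":"number"}}}},"newtons":{"type":"number"}},"required":["steps"]}

```bash
mkdir -p pics
cat > h.py <<'E'
import numpy as np, cv2
from bench import sensors, eyes, order
def save(p,n): cv2.imwrite(f'pics/{n}.png', p['pixels'][:,:,::-1])
def ray(p,uv):
    K=np.array(p['intrinsics']);T=np.array(p['pose'])
    d=T[:3,:3]@np.linalg.solve(K,[uv[0],uv[1],1.]); return T[:3,3],d/np.linalg.norm(d)
def atz(p,uv,z):
    o,d=ray(p,uv); return o+d*(z-o[2])/d[2]
def tri(rs):
    A=0;b=0
    for o,d in rs:
        M=np.eye(3)-np.outer(d,d);A=A+M;b=b+M@o
    x=np.linalg.solve(A,b); return x,[np.linalg.norm((np.eye(3)-np.outer(d,d))@(x-o)) for o,d in rs]
def proj(p,X):
    T=np.linalg.inv(np.array(p['pose']));c=T[:3,:3]@np.array(X)+T[:3,3];u=np.array(p['intrinsics'])@c;return u[:2]/u[2]
E
python3 - <<'E'
from h import *
ims={n:eyes.camera(n) for n in('scene','side','wrist')}
for n,p in ims.items():
    save(p,n+'0'); print(n,np.round(p['pose'],3).tolist())
    for t in('filter','knob','lever_end','extractor','port','tray','tray_in','dish','bench_block','flux_jar','wax_pot','hammer','brush'):
        r=eyes.look_for(t,p)
        print(t,[(np.round(q['bbox']).astype(int).tolist(),round(q['conf'],2)) for q in r[:3]])
im=np.hstack([ims['scene']['pixels'],ims['side']['pixels']])
print(sensors.read_state())
E
```

```text
scene [[-0.6, 0.644, -0.475, 1.086], [0.8, 0.493, -0.343, 0.3], [0.014, -0.585, -0.811, 0.939], [0.0, 0.0, 0.0, 1.0]]
filter [([352, 176, 395, 206], 0.9), ([347, 236, 393, 273], 0.8), ([412, 210, 460, 240], 0.59)]
knob [([344, 235, 390, 270], 0.88), ([353, 179, 397, 204], 0.77), ([414, 210, 459, 239], 0.67)]
lever_end [([413, 213, 459, 239], 0.91), ([352, 178, 393, 205], 0.86), ([344, 236, 392, 272], 0.79)]
extractor [([311, 212, 455, 352], 0.73)]
port [([315, 213, 452, 350], 0.92)]
tray [([238, 155, 313, 219], 0.78)]
tray_in [([236, 156, 313, 217], 0.6)]
dish [([189, 144, 224, 173], 0.68)]
bench_block [([229, 231, 268, 264], 0.61)]
flux_jar [([253, 117, 265, 138], 0.78), ([348, 234, 395, 273], 0.71)]
wax_pot [([212, 202, 235, 225], 0.62), ([234, 157, 311, 221], 0.62)]
hammer [([346, 236, 391, 271], 0.62), ([231, 261, 305, 339], 0.58), ([230, 230, 269, 266], 0.21)]
brush [([158, 193, 208, 231], 0.72)]
side [[0.996, -0.065, 0.058, 0.527], [-0.087, -0.726, 0.682, -0.78], [-0.002, -0.684, -0.729, 0.904], [0.0, 0.0, 0.0, 1.0]]
filter [([259, 144, 282, 170], 0.97), ([239, 125, 312, 199], 
[... 920 characters left out ...]
oint_positions': array([-1.32360842,  0.33218531, -0.06469958,  1.46007725,  0.02162307,
        1.3499209 , -0.08848474]), 'joint_vel': array([ 0.0004452 , -0.00050075,  0.00129229,  0.0003784 , -0.00022409,
        0.00059238,  0.00182979]), 'joint_torque': array([-1.27672743e-04, -6.23034525e+01,  2.44166254e-02, -3.90116072e+01,
       -6.11567474e-02,  3.16068961e-02,  1.93194393e-05]), 'ee_pos': array([0.16657646, 0.60241994, 0.22259558]), 'eef_rot': array([1.34473991e-01, 9.90917122e-01, 5.17871549e-05, 8.49806098e-06]), 'ft_force': array([-0.31207843,  0.1819228 , -0.62813684]), 'torque': array([ 0.00811666, -0.00168463,  0.04008445]), 'grip_force': 0.0, 'width': 0.08695663601805165}
```

Run:
```python
import cv2
a=cv2.imread('pics/scene0.png')[100:380,140:480];b=cv2.imread('pics/side0.png')[110:380,150:390]
cv2.imwrite('pics/a.png',cv2.resize(a,None,fx=2.1,fy=2.1,interpolation=2)); cv2.imwrite('pics/b.png',cv2.resize(b,None,fx=2.2,fy=2.2,interpolation=2))
```

```text
(no output)
```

View pics/a.png

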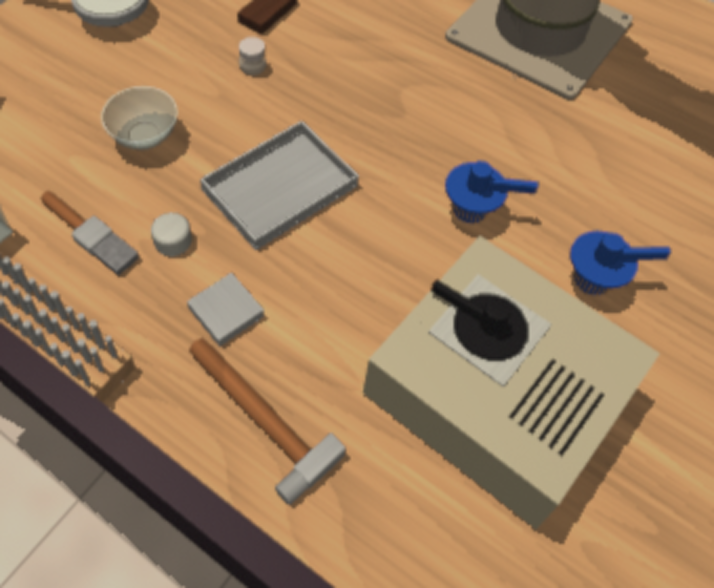

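View pics/b.png

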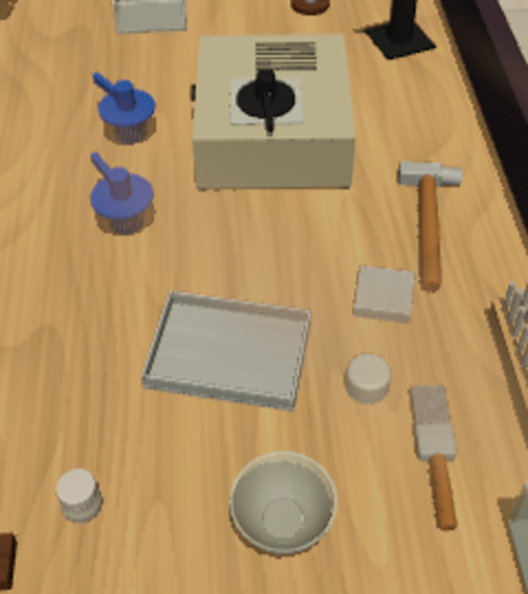

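Scene view: black filter on the cream box with its knob at about (376,252) and its lever end at (348,238). The tray is at (274,187) and the two blue look-alikes are to the right. In the side view the lever points toward the camera, from (270,144) to (272,168), and the tray is centred near (254,269).

```bash
cat > m.py <<'E'
from h import *
ps={n:eyes.camera(n) for n in('scene','side')}
A=lambda q:(q[0]/2.1+140,q[1]/2.1+100)
B=lambda q:(q[0]/2.2+150,q[1]/2.2+110)
pts={'levend_top':((438,287),(269,127)),'plateL?':((430,329),(232,123)),
'lid_nearL':((480,238),(194,138)),'lidnearR':((370,360),(352,140)),'lidfarR':((553,503),(346,37)),'lidfarL':((658,355),(200,37)),
'tray1':((302,125),(145,383)),'tray2':((357,180),(172,294)),'tray3':((260,243),(310,311)),'tray4':((203,183),(294,405)),
'blue1knob':((482,163),(120,170)),'blue2knob':((609,234),(124,84)),'block':((227,305),(385,290)),'hammerhandle':((202,345),(431,285))}
for k,(a,b) in pts.items():
    x,e=tri([ray(ps['scene'],A(a)),ray(ps['side'],B(b))]);print(k,np.round(x,3),np.round(e,4))
# black mask in filter region: flange centre
for n,(l,t,r,b) in(('scene',(335,225,405,285)),('side',(245,130,300,185))):
    im=ps[n]['pixels'][t:b,l:r].astype(int);m=(im.max(2)<60).astype(np.uint8)
    k,lab,st,c=cv2.connectedComponentsWithStats(m);i=1+st[1:,4].argmax()
    print(n,st[i],[l,t]+c[i])
    o=cv2.morphologyEx((lab==i).astype(np.uint8),cv2.MORPH_OPEN,np.ones((11,11),np.uint8))
    cs=cv2.findContours(o,0,1)[0];ce=max(cs,key=cv2.contourArea);el=cv2.fitEllipse(ce);print('ellipse',np.array(el[0])+[l,t],el[1:],'flange@.106',atz(ps[n],np.array(el[0])+[l,t],.106))
E
python3 m.py
```

```text
levend_top [0.592 0.145 0.111] [0.0014 0.0014]
plateL? [0.578 0.171 0.071] [0.0398 0.0398]
lid_nearL [0.492 0.147 0.097] [0.0003 0.0003]
lidnearR [0.705 0.13  0.091] [0.0002 0.0002]
lidfarR [0.727 0.363 0.095] [0.0017 0.0017]
lidfarL [0.506 0.384 0.094] [0.0002 0.0002]
tray1 [ 0.418 -0.179  0.012] [0.0032 0.0032]
tray2 [ 0.453 -0.054  0.016] [0.0004 0.0004]
tray3 [ 0.622 -0.096  0.017] [0.0023 0.0023]
tray4 [ 0.589 -0.224  0.012] [0.0027 0.0027]
blue1knob [0.393 0.091 0.101] [0.0027 0.0027]
blue2knob [0.394 0.27  0.1  ] [0.0013 0.0013]
block [ 0.72  -0.071  0.017] [0.0021 0.0021]
hammerhandle [ 0.78  -0.063  0.011] [0.0033 0.0033]
scene [ 11   9  45  37 907] [371.42006615 253.99448732]
ellipse [373.15179443 255.13452339] ((28.178234100341797, 34.404903411865234), 116.77387237548828) flange@.106 [0.59521186 0.21671433 0.106     ]
side [ 13  12  26  28 407] [270.56265356 154.22850123]
ellipse [266.  154.5] ((11.810603141784668, 13.152705192565918), 0.0) flange@.106 [0.57918751 0.21346684 0.106     ]
```

{"name": "arm_command", "arguments": {"steps": [{"slide":[0.036,-0.04,0.01],"rot":[0,0,1.3],"grip":0},{"slide":[0.036,-0.04,0.01],"rot":[0,0,1.3],"grip":0},{"slide":[0.036,-0.04,0.01],"rot":[0,0,1.3],"grip":0},{"slide":[0.036,-0.04,0.01],"rot":[0,0,1.3],"grip":0},{"slide":[0.036,-0.04,0.01],"rot":[0,0,1.3],"grip":0},{"slide":[0.036,-0.04,0.01],"rot":[0,0,1.3],"grip":0},{"slide":[0.036,-0.04,0.01],"rot":[0,0,1.3],"grip":0},{"slide":[0.036,-0.04,0.01],"rot":[0,0,1.3],"grip":0}]}}

```text
time: 3.2
ee_pos: [0.4556, 0.281, 0.3032]
eef_rot: [0.044, 0.999, 0.0, 0.0]
ft_force: [0.8, 0.7, 0.4]
width: 0.0147
grip_force: 0.0
```

{"name": "arm_command", "arguments": {"steps": [{"slide":[0.02,-0.022,0],"grip":0},{"slide":[0.02,-0.022,0],"grip":0},{"slide":[0.02,-0.022,0],"grip":0},{"slide":[0.02,-0.022,0],"grip":0},{"slide":[0.02,-0.022,0],"grip":0},{"slide":[0,0,0],"grip":0},{"slide":[0,0,0],"grip":0},{"slide":[0,0,0],"grip":0}]}}

```text
schema error: expected keys rot, slide, grip
```

```bash
cat > w.py <<'E'
import sys
from h import *
p=eyes.camera('wrist');n=sys.argv[1];save(p,n);np.savez(f'{n}.npz',K=p['intrinsics'],T=p['pose'])
for t in('knob','lever_end','filter','port','tray_in'):
    print(t,[(np.round(q['bbox']).astype(int).tolist(),round(q['conf'],2)) for q in eyes.look_for(t,p)[:3]])
print(np.round(p['pose'],3).tolist());print(proj(p,[.596,.216,.106]),proj(p,[.596,.216,.144]))
s=sensors.read_state();print({k:np.round(s[k],3).tolist() for k in('time','joint_positions','ee_pos','eef_rot','ft_force','width')})
E
python3 w.py w1
```

```text
knob [([72, 92, 166, 178], 0.56), ([261, 308, 275, 341], 0.51)]
lever_end [([241, 74, 334, 168], 0.98), ([72, 92, 169, 180], 0.89)]
filter [([240, 73, 336, 165], 0.76), ([265, 309, 280, 345], 0.72), ([75, 91, 167, 178], 0.59)]
port [([160, 205, 388, 342], 0.79)]
tray_in [([0, 190, 30, 327], 0.71)]
[[0.087, 0.965, 0.248, 0.388], [0.996, -0.085, -0.021, 0.287], [0.001, 0.249, -0.969, 0.464], [0.0, 0.0, 0.0, 1.0]]
[237.69491436 322.58491876] [232.86974444 342.81947451]
{'time': 3.5, 'joint_positions': [-0.841, 0.096, 0.214, 1.582, -0.021, 1.467, 0.859], 'ee_pos': [0.454, 0.283, 0.302], 'eef_rot': [0.043, 0.999, 0.0, -0.0], 'ft_force': [0.102, 0.536, 0.886], 'width': 0.001}
```

View pics/w1.png

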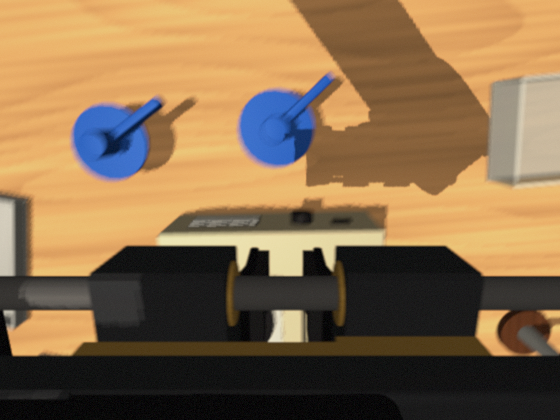

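Wrist view: the two blue look-alikes show at (110,140) and (277,128), and the black filter is hidden behind the gripper near (237,320). That is a poor viewpoint, so I'll use the fixed-camera fix for the push.

{"name": "arm_command", "arguments": {"steps": [{"slide":[0.025,-0.033,-0.02],"rot":[0,0,0],"grip":0},{"slide":[0.025,-0.033,-0.02],"rot":[0,0,0],"grip":0},{"slide":[0.025,-0.033,-0.02],"rot":[0,0,0],"grip":0},{"slide":[0.025,-0.033,-0.04],"rot":[0,0,0],"grip":0},{"slide":[0,0,-0.03],"rot":[0,0,0],"grip":0},{"slide":[0,0,-0.03],"rot":[0,0,0],"grip":0},{"slide":[0,0,-0.02],"rot":[0,0,0],"grip":0},{"slide":[0,0,-0.013],"rot":[0,0,0],"grip":0}]}}

```text
time: 4.5
ee_pos: [0.5536, 0.1519, 0.1083]
eef_rot: [0.043, 0.999, -0.0, -0.001]
ft_force: [0.1, 0.6, -0.1]
width: 0.0005
grip_force: 0.0
```

Run:
```python
from h import *
P=np.array([.596,.216]);r=.064
for f in range(-93,6,8):
    a=np.radians(f);u=np.array([np.cos(a),np.sin(a)]);n=np.array([np.sin(a),-np.cos(a)])
    C=P+r*u+(.005+.0095*abs(n[0])+.015*abs(n[1]))*n;print(f,np.round(C,3))
p=eyes.camera('side');save(p,'s2');q=eyes.camera('scene');save(q,'c2')
a=cv2.resize(p['pixels'][110:220,200:340],None,fx=2.8,fy=2.8);b=cv2.resize(q['pixels'][190:300,300:440],None,fx=2.8,fy=2.8)
cv2.imwrite('pics/j2.png',np.hstack([a,b])[:,:,::-1])
print(sensors.read_state()['ee_pos'])
```

```text
-93 [0.577 0.153]
-85 [0.586 0.151]
-77 [0.593 0.15 ]
-69 [0.601 0.149]
-61 [0.609 0.15 ]
-53 [0.617 0.152]
-45 [0.625 0.155]
-37 [0.633 0.159]
-29 [0.641 0.165]
-21 [0.648 0.172]
-13 [0.653 0.18 ]
-5 [0.658 0.19 ]
3 [0.661 0.199]
[0.55348572 0.15120169 0.1082663 ]
```

View pics/j2.png

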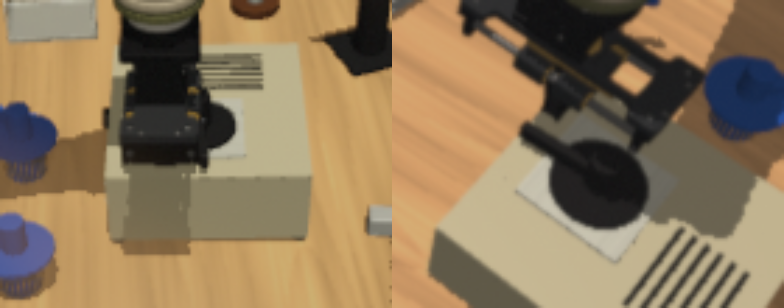

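The picture shows the shut fingers standing just left of the lever end at (560,115) in the right half, clear of it. Now I push along the arc.

{"name": "arm_command", "arguments": {"steps": [{"slide":[0.02,0,0],"rot":[0,0,0],"grip":0},{"slide":[0.017,-0.001,0],"rot":[0,0,0],"grip":0},{"slide":[0.012,-0.001,0],"rot":[0,0,0],"grip":0},{"slide":[0.012,0.001,0],"rot":[0,0,0],"grip":0},{"slide":[0.012,0.005,0],"rot":[0,0,0],"grip":0},{"slide":[0.012,0.008,0],"rot":[0,0,0],"grip":0},{"slide":[0.007,0.006,0],"rot":[0,0,0],"grip":0},{"slide":[0.006,0.007,0],"rot":[0,0,0],"grip":0}]}}

```text
time: 5.6
ee_pos: [0.6527, 0.1752, 0.1094]
eef_rot: [0.044, 0.999, -0.0, -0.0]
ft_force: [-2.0, -1.6, -0.0]
width: 0.0002
grip_force: 0.7
```

{"name": "arm_command", "arguments": {"steps": [{"slide":[0.003,0.005,0],"rot":[0,0,0],"grip":0},{"slide":[0.002,0.005,0],"rot":[0,0,0],"grip":0},{"slide":[0.001,0.004,0],"rot":[0,0,0],"grip":0},{"slide":[0.0,0.003,0],"rot":[0,0,0],"grip":0},{"slide":[0,0.002,0],"rot":[0,0,0],"grip":0},{"slide":[0,0,0],"rot":[0,0,0],"grip":0},{"slide":[0,0,0],"rot":[0,0,0],"grip":0},{"slide":[0,0,0],"rot":[0,0,0],"grip":0}]}}

```text
time: 6.6
ee_pos: [0.6585, 0.1945, 0.1096]
eef_rot: [0.044, 0.999, 0.0, -0.0]
ft_force: [-0.0, -0.3, -0.7]
width: 0.0009
grip_force: 0.0
```

```bash
cat > v.py <<'E'
import sys
from h import *
p=eyes.camera('side');q=eyes.camera('scene');n=sys.argv[1]
save(p,n+'s');save(q,n+'c')
a=cv2.resize(p['pixels'][110:220,200:340],None,fx=2.8,fy=2.8);b=cv2.resize(q['pixels'][190:300,300:440],None,fx=2.8,fy=2.8)
cv2.imwrite(f'pics/{n}.png',np.hstack([a,b])[:,:,::-1])
s=sensors.read_state();print({k:np.round(s[k],3).tolist() for k in('time','joint_positions','ee_pos','ft_force','torque','width')})
E
python3 v.py j3
```

```text
{'time': 6.7, 'joint_positions': [-0.581, 0.554, 0.324, 1.428, -0.182, 1.19, 1.248], 'ee_pos': [0.659, 0.194, 0.11], 'ft_force': [0.085, 0.067, -0.278], 'torque': [0.025, 0.009, 0.013], 'width': 0.001}
```

View pics/j3.png

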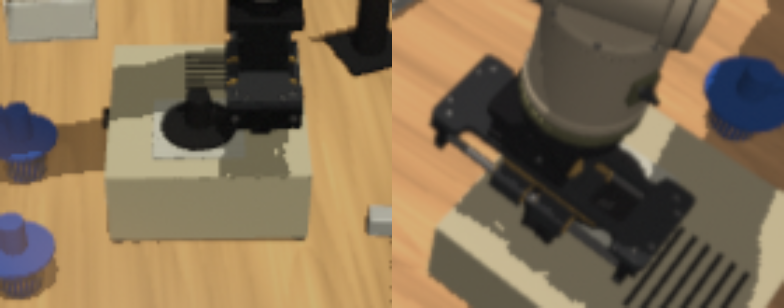

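The side view shows the lever has swung behind the fingers, with the knob at about (200,100). There is no force yet, so I keep pushing gently until it meets the stop.

{"name": "arm_command", "arguments": {"steps": [{"slide":[0,0.002,0],"rot":[0,0,0],"grip":0},{"slide":[0,0.002,0],"rot":[0,0,0],"grip":0},{"slide":[0,0.002,0],"rot":[0,0,0],"grip":0},{"slide":[0,0.001,0],"rot":[0,0,0],"grip":0},{"slide":[0,0.001,0],"rot":[0,0,0],"grip":0},{"slide":[0,0,0],"rot":[0,0,0],"grip":0},{"slide":[0,0,0],"rot":[0,0,0],"grip":0},{"slide":[0,0,0],"rot":[0,0,0],"grip":0}]}}

```text
time: 7.7
ee_pos: [0.659, 0.2001, 0.1096]
eef_rot: [0.045, 0.999, -0.001, 0.0]
ft_force: [1.6, -6.5, 1.2]
width: 0.0005
grip_force: 3.5
```

{"name": "arm_command", "arguments": {"steps": [{"slide":[0,0.002,0],"rot":[0,0,0],"grip":0},{"slide":[0,0.002,0],"rot":[0,0,0],"grip":0},{"slide":[0,0.001,0],"rot":[0,0,0],"grip":0},{"slide":[0,0,0],"rot":[0,0,0],"grip":0},{"slide":[0,0,0],"rot":[0,0,0],"grip":0},{"slide":[0,0,0],"rot":[0,0,0],"grip":0},{"slide":[0,0,0],"rot":[0,0,0],"grip":0},{"slide":[0,0,0],"rot":[0,0,0],"grip":0}]}}

```text
time: 8.7
ee_pos: [0.6592, 0.2008, 0.1096]
eef_rot: [0.047, 0.999, -0.004, -0.0]
ft_force: [-1.2, -17.6, 4.6]
width: 0.0005
grip_force: 8.7
```

{"name": "arm_command", "arguments": {"steps": [{"slide":[0,-0.02,0],"rot":[0,0,0],"grip":0},{"slide":[0.005,-0.01,0.02],"rot":[0,0,0],"grip":0},{"slide":[0.01,0,0.04],"rot":[0,0,0],"grip":0},{"slide":[0.005,0.005,0.04],"rot":[0,0,0],"grip":0.3},{"slide":[0,0.01,0.03],"rot":[0,0,0],"grip":1},{"slide":[0,0.015,0.01],"rot":[0,0,0],"grip":1},{"slide":[0,0,0],"rot":[0,0,0],"grip":1},{"slide":[0,0,0],"rot":[0,0,0],"grip":1}]}}

```text
time: 9.7
ee_pos: [0.678, 0.2071, 0.2477]
eef_rot: [0.044, 0.999, -0.001, -0.001]
ft_force: [-0.4, 0.6, -0.4]
width: 0.0426
grip_force: 0.0
```

```bash
python3 w.py w4
python3 - <<'E'
import cv2;from h import *
p=eyes.camera('side');save(p,'s4')
print('side knob',[(np.round(x['bbox']).tolist(),round(x['conf'],2)) for x in eyes.look_for('knob',p)[:4]])
E
```

```text
knob [([234, 43, 341, 199], 0.87)]
lever_end [([236, 46, 342, 204], 0.81), ([229, 271, 250, 342], 0.68)]
filter [([238, 43, 342, 203], 0.9)]
port [([186, 0, 495, 242], 0.85)]
tray_in [([1, 0, 8, 160], 0.93)]
[[0.088, 0.965, 0.245, 0.611], [0.996, -0.085, -0.023, 0.213], [-0.001, 0.246, -0.969, 0.409], [0.0, 0.0, 0.0, 1.0]]
[287.6895371  103.81903138] [287.93540505 100.90838681]
{'time': 10.0, 'joint_positions': [-0.578, 0.527, 0.346, 1.171, -0.172, 1.471, 1.224], 'ee_pos': [0.679, 0.207, 0.249], 'eef_rot': [0.044, 0.999, -0.0, -0.0], 'ft_force': [0.502, 0.456, 0.389], 'width': 0.066}
side knob [([194.0, 146.0, 223.0, 177.0], 0.82), ([189.0, 178.0, 223.0, 216.0], 0.75), ([257.0, 140.0, 297.0, 165.0], 0.66), ([212.0, 242.0, 288.0, 296.0], 0.51)]
```

View pics/w4.png

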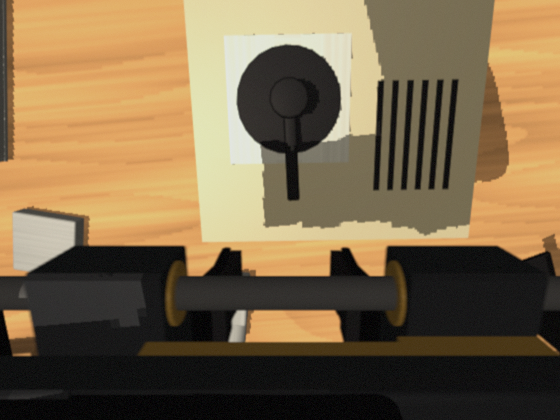

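Wrist view: flange centre at (288.5,98), knob top at (289.5,97), lever outer end at (292,199). The lever is swung round and points down the image, along world +x.

Run:
```python
from h import *
z=np.load('w4.npz');p={'intrinsics':z['K'],'pose':z['T']}
f=atz(p,(288.5,98),.106);k=atz(p,(289.5,97),.144);l=atz(p,(292,199),.124)
print(f,k,l,np.degrees(np.arctan2(*(l-k)[[1,0]])))
q=eyes.camera('side');c=eyes.camera('scene')
for n,v in(('side',q),('scene',c)): print(n,'pred knobtop',proj(v,k),'levend',proj(v,l))
# plate & lid edges angle in wrist
print('lid front edge',[atz(p,u,.097)[:2] for u in((203,241),(468,237))],'plate corners',[atz(p,u,.1)[:2] for u in((224,36),(351,34),(348,161),(231,163))])
print(sensors.read_state()['ee_pos'])
im=q['pixels'][125:185,240:310];save({'pixels':im},'x');
m=(im.max(2)<60);ys,xs=np.nonzero(m);print(xs.min()+240,xs.max()+240,ys.min()+125,ys.max()+125)
```

```text
[0.59164984 0.21702427 0.106     ] [0.59351332 0.21730638 0.144     ] [0.66974383 0.21297359 0.124     ] -3.253075960378672
side pred knobtop [270.39234125 143.48661588] levend [295.50889704 148.26917757]
scene pred knobtop [377.09267714 246.87906182] levend [356.93788849 274.09211851]
lid front edge [array([0.70671609, 0.12976778]), array([0.72383111, 0.36753203])] plate corners [array([0.54095684, 0.17098555]), array([0.54826256, 0.26961788]), array([0.64620673, 0.26279502]), array([0.63919259, 0.16413347])]
[0.67857642 0.20733817 0.24952841]
258 295 130 163
```

{"name": "arm_command", "arguments": {"steps": [{"slide":[-0.04,0.005,0],"rot":[0,0,1.5],"grip":1},{"slide":[-0.04,0.005,0],"rot":[0,0,0],"grip":1},{"slide":[-0.006,0,-0.015],"rot":[0,0,0],"grip":1},{"slide":[0,0,-0.035],"rot":[0,0,0],"grip":1},{"slide":[0,0,-0.035],"rot":[0,0,0],"grip":1},{"slide":[0,0,-0.03],"rot":[0,0,0],"grip":1},{"slide":[0,0,-0.02],"rot":[0,0,0],"grip":1},{"slide":[0,0,0],"rot":[0,0,0],"grip":1}]}}

```text
time: 11.2
ee_pos: [0.5919, 0.2172, 0.1135]
eef_rot: [0.031, 1.0, -0.001, -0.001]
ft_force: [0.1, -0.6, 0.7]
width: 0.087
grip_force: 0.0
```

{"name": "arm_command", "arguments": {"newtons": 40, "steps": [{"slide":[0,0,0],"rot":[0,0,0],"grip":0},{"slide":[0,0,0],"rot":[0,0,0],"grip":0},{"slide":[0,0,0],"rot":[0,0,0],"grip":0},{"slide":[0,0,0],"rot":[0,0,0],"grip":0},{"slide":[0,0,0],"rot":[0,0,0],"grip":0},{"slide":[0,0,0],"rot":[0,0,0],"grip":0},{"slide":[0,0,0],"rot":[0,0,0],"grip":0},{"slide":[0,0,0],"rot":[0,0,0],"grip":0}]}}

```text
time: 12.2
ee_pos: [0.5925, 0.2172, 0.1146]
eef_rot: [0.031, 1.0, -0.0, -0.0]
ft_force: [-0.6, -0.3, 1.0]
width: 0.0269
grip_force: 40.0
```

{"name": "arm_command", "arguments": {"steps": [{"slide":[0,0,0.002],"rot":[0,0,0],"grip":0},{"slide":[0,0,0.003],"rot":[0,0,0],"grip":0},{"slide":[0,0,0.003],"rot":[0,0,0],"grip":0},{"slide":[0,0,0.003],"rot":[0,0,0],"grip":0},{"slide":[0,0,0.004],"rot":[0,0,0],"grip":0},{"slide":[0,0,0.005],"rot":[0,0,0],"grip":0},{"slide":[0,0,0.005],"rot":[0,0,0],"grip":0},{"slide":[0,0,0],"rot":[0,0,0],"grip":0}]}}

```text
time: 13.2
ee_pos: [0.5928, 0.2174, 0.1402]
eef_rot: [0.031, 1.0, 0.0, 0.0]
ft_force: [-1.6, -1.8, -1.9]
width: 0.0265
grip_force: 40.0
```

{"name": "arm_command", "arguments": {"steps": [{"slide":[0,0,0.02],"rot":[0,0,0],"grip":0},{"slide":[0,0,0.03],"rot":[0,0,0],"grip":0},{"slide":[0,0,0.03],"rot":[0,0,0],"grip":0},{"slide":[0,-0.005,0.015],"rot":[0,0,0],"grip":0},{"slide":[-0.002,-0.015,0],"rot":[0,0,0],"grip":0},{"slide":[-0.006,-0.03,0],"rot":[0,0,0],"grip":0},{"slide":[-0.01,-0.04,0],"rot":[0,0,0],"grip":0},{"slide":[-0.01,-0.045,0],"rot":[0,0,0],"grip":0}]}}

```text
time: 14.2
ee_pos: [0.5633, 0.0803, 0.2328]
eef_rot: [0.031, 1.0, -0.0, -0.001]
ft_force: [0.5, -1.1, -2.9]
width: 0.0274
grip_force: 40.0
```

{"name": "arm_command", "arguments": {"steps": [{"slide":[-0.01,-0.045,0],"rot":[0,0,0],"grip":0},{"slide":[-0.01,-0.045,0],"rot":[0,0,0],"grip":0},{"slide":[-0.01,-0.045,0],"rot":[0,0,0],"grip":0},{"slide":[-0.008,-0.04,0],"rot":[0,0,0],"grip":0},{"slide":[-0.006,-0.03,0],"rot":[0,0,0],"grip":0},{"slide":[0,-0.015,0],"rot":[0,0,0],"grip":0},{"slide":[0,0,0],"rot":[0,0,0],"grip":0},{"slide":[0,0,0],"rot":[0,0,0],"grip":0}]}}

```text
time: 15.2
ee_pos: [0.5208, -0.136, 0.2341]
eef_rot: [0.03, 1.0, 0.0, -0.0]
ft_force: [0.1, -0.2, -3.9]
width: 0.027
grip_force: 40.0
```

Run:
```python
from h import *
p=eyes.camera('side');save(p,'s5');q=eyes.camera('scene');w=eyes.camera('wrist')
for v in(p,q,w): print([(np.round(x['bbox']).tolist(),round(x['conf'],2)) for x in eyes.look_for('tray',v)[:2]])
a=cv2.resize(p['pixels'][190:330,180:360],(396,308));b=cv2.resize(q['pixels'][110:250,200:380],(396,308))
cv2.imwrite('pics/j5.png',np.vstack([np.hstack([a,b]),np.hstack([cv2.resize(w['pixels'],(396,290)),np.zeros((290,396,3),np.uint8)])])[:,:,::-1])
s=sensors.read_state();print({k:np.round(s[k],3).tolist() for k in('time','joint_positions','ee_pos','eef_rot','ft_force','width')})
```

```text
[([212.0, 241.0, 291.0, 296.0], 0.71)]
[([236.0, 158.0, 312.0, 217.0], 0.67)]
[([214.0, 86.0, 364.0, 218.0], 0.9), ([14.0, 200.0, 126.0, 277.0], 0.44)]
{'time': 15.5, 'joint_positions': [-0.322, 0.134, 0.547, 1.7, -0.072, 1.328, 1.748], 'ee_pos': [0.521, -0.137, 0.235], 'eef_rot': [0.031, 1.0, 0.0, 0.0], 'ft_force': [-0.056, -0.221, -3.704], 'width': 0.027}
```

View pics/j5.png

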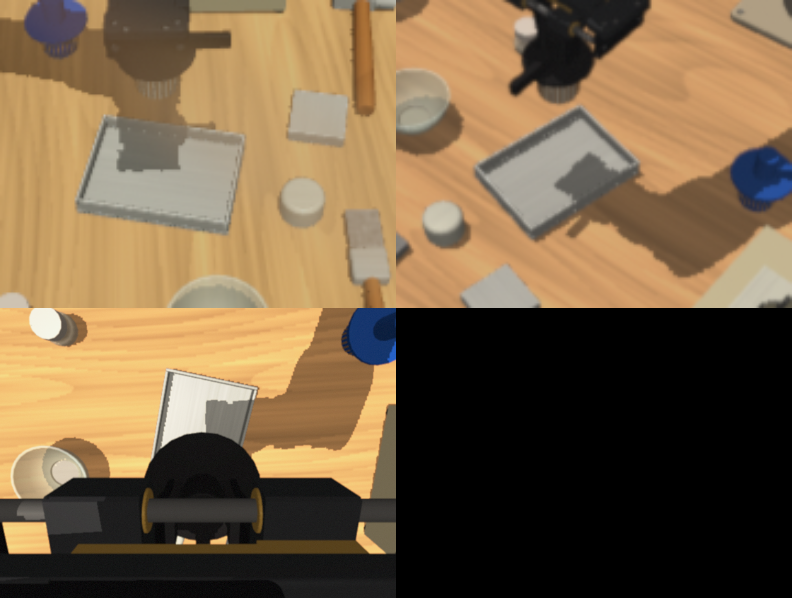

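The filter hangs upright over the tray (wrist view: flange at (203,490) above it), and the tray has not moved. Lowering.

{"name": "arm_command", "arguments": {"steps": [{"slide":[0,0,-0.02],"rot":[0,0,0],"grip":0},{"slide":[0,0,-0.03],"rot":[0,0,0],"grip":0},{"slide":[0,0,-0.03],"rot":[0,0,0],"grip":0},{"slide":[0,0,-0.03],"rot":[0,0,0],"grip":0},{"slide":[0,0,-0.025],"rot":[0,0,0],"grip":0},{"slide":[0,0,-0.014],"rot":[0,0,0],"grip":0},{"slide":[0,0,-0.008],"rot":[0,0,0],"grip":0},{"slide":[0,0,0],"rot":[0,0,0],"grip":0}]}}

```text
time: 16.5
ee_pos: [0.5207, -0.1375, 0.0777]
eef_rot: [0.031, 1.0, 0.0, -0.0]
ft_force: [0.1, -0.6, -3.1]
width: 0.0272
grip_force: 40.0
```

{"name": "arm_command", "arguments": {"steps": [{"slide":[0,0,-0.002],"rot":[0,0,0],"grip":0},{"slide":[0,0,-0.002],"rot":[0,0,0],"grip":0},{"slide":[0,0,-0.002],"rot":[0,0,0],"grip":0},{"slide":[0,0,-0.001],"rot":[0,0,0],"grip":0},{"slide":[0,0,-0.001],"rot":[0,0,0],"grip":0},{"slide":[0,0,-0.001],"rot":[0,0,0],"grip":0},{"slide":[0,0,0],"rot":[0,0,0],"grip":0},{"slide":[0,0,0],"rot":[0,0,0],"grip":0}]}}

```text
time: 17.5
ee_pos: [0.5206, -0.1376, 0.0686]
eef_rot: [0.031, 1.0, 0.0, 0.0]
ft_force: [0.1, -1.1, -3.1]
width: 0.0271
grip_force: 40.0
```

{"name": "arm_command", "arguments": {"steps": [{"slide":[0,0,-0.001],"rot":[0,0,0],"grip":0},{"slide":[0,0,-0.001],"rot":[0,0,0],"grip":0},{"slide":[0,0,0],"rot":[0,0,0],"grip":0},{"slide":[0,0,0],"rot":[0,0,0],"grip":0},{"slide":[0,0,0],"rot":[0,0,0],"grip":0},{"slide":[0,0,0],"rot":[0,0,0],"grip":0},{"slide":[0,0,0],"rot":[0,0,0],"grip":0},{"slide":[0,0,0],"rot":[0,0,0],"grip":0}]}}

```text
time: 18.5
ee_pos: [0.5206, -0.1376, 0.0666]
eef_rot: [0.031, 1.0, 0.0, -0.0]
ft_force: [-1.4, -0.6, -4.1]
width: 0.0271
grip_force: 40.0
```

{"name": "arm_command", "arguments": {"steps": [{"slide":[0,0,-0.001],"rot":[0,0,0],"grip":0},{"slide":[0,0,0],"rot":[0,0,0],"grip":0},{"slide":[0,0,-0.001],"rot":[0,0,0],"grip":0},{"slide":[0,0,0],"rot":[0,0,0],"grip":0},{"slide":[0,0,0],"rot":[0,0,0],"grip":0},{"slide":[0,0,0],"rot":[0,0,0],"grip":0},{"slide":[0,0,0],"rot":[0,0,0],"grip":0},{"slide":[0,0,0],"rot":[0,0,0],"grip":0}]}}

```text
time: 19.5
ee_pos: [0.5214, -0.1378, 0.0665]
eef_rot: [0.031, 1.0, 0.0, 0.001]
ft_force: [-7.5, 1.2, 18.9]
width: 0.027
grip_force: 40.0
```

Contact at z = 0.0665. I ease the load off, then open.

{"name": "arm_command", "arguments": {"steps": [{"slide":[0,0,0.001],"rot":[0,0,0],"grip":0},{"slide":[0,0,0.0005],"rot":[0,0,0],"grip":0},{"slide":[0,0,0],"rot":[0,0,0],"grip":0},{"slide":[0,0,0],"rot":[0,0,0],"grip":0.4},{"slide":[0,0,0],"rot":[0,0,0],"grip":0.6},{"slide":[0,0,0],"rot":[0,0,0],"grip":1},{"slide":[0,0,0],"rot":[0,0,0],"grip":1},{"slide":[0,0,0],"rot":[0,0,0],"grip":1}]}}

```text
time: 20.5
ee_pos: [0.5206, -0.1376, 0.066]
eef_rot: [0.031, 1.0, 0.0, -0.0]
ft_force: [-0.2, 0.2, -1.0]
width: 0.0668
grip_force: 0.0
```

{"name": "arm_command", "arguments": {"steps": [{"slide":[0,0,0],"rot":[0,0,0],"grip":1},{"slide":[0,0,0.01],"rot":[0,0,0],"grip":1},{"slide":[0,0,0.02],"rot":[0,0,0],"grip":1},{"slide":[0,0,0.03],"rot":[0,0,0],"grip":1},{"slide":[0,0,0.04],"rot":[0,0,0],"grip":1},{"slide":[0,0,0.04],"rot":[0,0,0],"grip":1},{"slide":[0.04,0,0.02],"rot":[0,0,0],"grip":1},{"slide":[0.04,0,0],"rot":[0,0,0],"grip":1}]}}

```text
time: 21.5
ee_pos: [0.6026, -0.1376, 0.2295]
eef_rot: [0.031, 1.0, 0.0, 0.002]
ft_force: [0.4, -0.5, 0.8]
width: 0.0873
grip_force: 0.0
```

Run:
```python
from h import *
p=eyes.camera('side');save(p,'s6');q=eyes.camera('scene');w=eyes.camera('wrist')
for v in(p,q): print([(np.round(x['bbox']).tolist(),round(x['conf'],2)) for x in eyes.look_for('tray',v)[:2]])
a=cv2.resize(p['pixels'][110:380,150:390],(396,446));b=cv2.resize(q['pixels'][100:380,140:480],(396,326))
b=np.vstack([b,np.zeros((120,396,3),np.uint8)])
cv2.imwrite('pics/j6.png',np.hstack([a,b])[:,:,::-1]);save(w,'w6')
s=sensors.read_state();print({k:np.round(s[k],3).tolist() for k in('time','ee_pos','ft_force','width')})
```

```text
[([214.0, 241.0, 290.0, 295.0], 0.64)]
[([236.0, 156.0, 313.0, 217.0], 0.75)]
{'time': 21.75, 'ee_pos': [0.6, -0.138, 0.226], 'ft_force': [-0.721, 0.203, 0.369], 'width': 0.087}
```

View pics/j6.png

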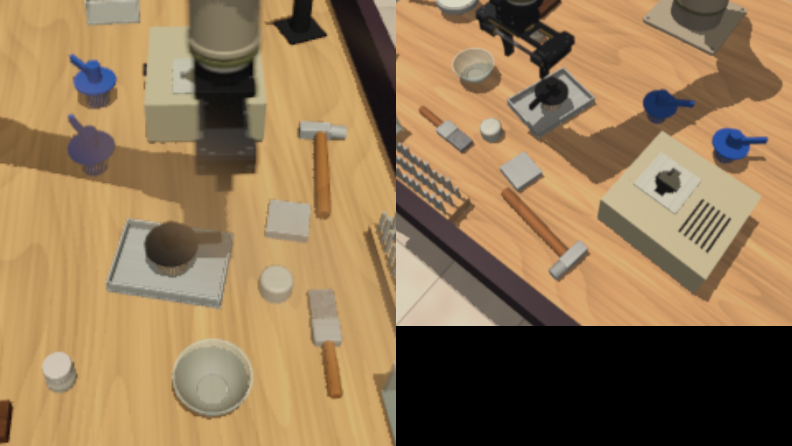

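View pics/w6.png

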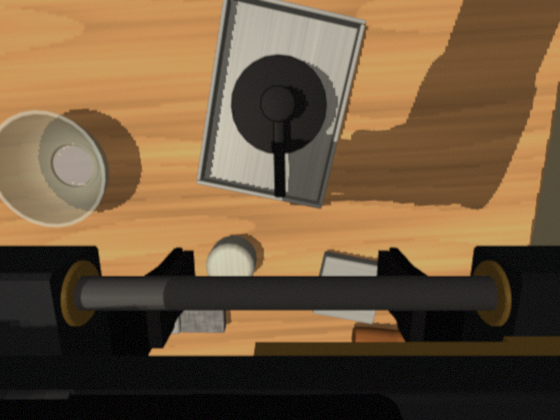

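The filter stands upright near the middle of the tray (wrist view: knob at (278,104)). The port is empty, the tray and bystanders have not moved, and the gripper is clear of everything.

```bash
python3 -c "
from bench import order;print(order.close_job())"
```

```text
the job is handed in; nothing more can be done
None
```

I swung the lever to its stop, lifted the filter out, stood it upright in the tray and let go; the last pictures show nothing else moved, and I handed the job in at about 22 s without getting a verdict back.

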